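Pack the photo caddy

TASK

Pack the caddy on the desk for tomorrow's shoot, one thing to the middle of each pocket: the black film can with the grey lid standing upright in the red pocket, the plain black camera battery lying flat in the blue one, the teal tape roll flat in the yellow one and the usb stick flat in the green one. The white film can with the orange lid and the battery with the orange strip are used up: leave them alone where they are.

Things in the scene. Friction and masses are not known exactly. Their poses are not given: they have to be found in the camera images.
- film_dark: film can, black with a grey press lid, standing upright: 31 mm diameter body (lid 34 mm), 52 mm high; origin at the centre of its underside, z up
- battery: good camera battery, all black, lying flat: 52 (its x) x 36 (its y) x 16 mm; origin at the centre of its underside
- tape: teal paper tape roll lying flat, 52 mm outer diameter, 15 mm high, with a hole; origin at the centre of its underside
- usb: dark usb stick with a metal plug, lying flat: 18 (its x) x 52 (its y) x 8 mm; origin at the centre of its underside
- film_white: look-alike: used film can, white with an orange lid, upright, 34 mm diameter, 52 mm high; origin at the centre of its underside; stays where it is
- battery_spent: look-alike: spent camera battery, black with a strip of orange tape across its top, lying flat, 52 x 36 x 16 mm; origin at the centre of its underside; stays where it is
- pocket_red: red square pocket, 96 mm outside, one of four in the low grey caddy (two by two, 100 mm apart, order varies). Origin: centre of its underside, 3 mm above the desk; x, y along its sides. Floor 84 x 84 mm, 3 mm above the origin; rim 7 mm above the origin. Fixed in the caddy, which is 210 mm square, has a rim 12 mm above the desk and does not slide
- pocket_blue: blue square pocket, 96 mm outside, one of four in the low grey caddy (two by two, 100 mm apart, order varies). Origin: centre of its underside, 3 mm above the desk; x, y along its sides. Floor 84 x 84 mm, 3 mm above the origin; rim 7 mm above the origin. Fixed in the caddy, which is 210 mm square, has a rim 12 mm above the desk and does not slide
- pocket_yellow: yellow square pocket, 96 mm outside, one of four in the low grey caddy (two by two, 100 mm apart, order varies). Origin: centre of its underside, 3 mm above the desk; x, y along its sides. Floor 84 x 84 mm, 3 mm above the origin; rim 7 mm above the origin. Fixed in the caddy, which is 210 mm square, has a rim 12 mm above the desk and does not slide
- pocket_green: green square pocket, 96 mm outside, one of four in the low grey caddy (two by two, 100 mm apart, order varies). Origin: centre of its underside, 3 mm above the desk; x, y along its sides. Floor 84 x 84 mm, 3 mm above the origin; rim 7 mm above the origin. Fixed in the caddy, which is 210 mm square, has a rim 12 mm above the desk and does not slide
Not all that is in view belongs to the job. Leave any purple look-alike of the tape alone.

How it is judged:
By the outcome, as a careful person would: the job done as asked, in the order asked, and still so for the second after the job is handed in, with the robot touching nothing.
It also fails if it takes over 106 s, if anything falls off the work surface, if the arm or the gripper's body presses on something with over 40 N, if the wrist force passes 120 N, or if a joint passes its speed limit or range.

ROBOT

A 7-joint arm with a two-finger parallel gripper is mounted at the origin on a cart in front of the work surface, level with it; the furniture and walls round the work are solid. World frame = base frame: x ahead of the robot, y to its left, z up, the work surface at z = 0. Lengths are in mm, angles in rad, forces in N, time in s.
With the tool pointing down it reaches from about 425 to 950 mm from the base axis. Payload 16.7 kg.
Tool frame: the origin (TCP) lies at the very end of the fingers, on their centre line; the grasp point (between the pads) lies 19 mm behind it; z points along the fingers, y is the line along which they close (so a half turn about z gives the same grasp; the last joint's range is limited). The gripper opens to 94 mm and grips with 3 to 60 N. Pads are 16 mm wide; open, the fingers measure 119 mm over their backs; the gripper's body (75 mm by 177 mm) begins 78 mm behind the grasp point.
Start: joints at [1.123, 0.426, 0.074, 1.606, -0.034, 1.111, -0.067], TCP at [198.026, -645.26, 205.467] pointing down, gripper open.
Joint ranges: [-2.85, 2.85], [-0.5, 2.14], [-1.23, 1.37], [0.21, 2.46], [-1.02, 4.16], [0.16, 2.05], [-2.73, 2.73]. Speed limits (rad/s): [1.89, 1.89, 2.39, 2.39, 3.01, 3.01, 3.01].

INTERFACE

Orientations are given as a rotation vector (axis times angle).
In Python, from cell import r gives the robot as it stands.
- The arm moves only by the tool jog_arm, never from a script. Its arguments are lists of equal length, an entry for each row: "hand": the gripper command: -1 is fully open, 1 is shut, values between are in proportion; "dp": the shift along the tool's x, y, z in m, a list of three; "delta_rot": the turn, a rotation vector about the tool's x, y, z in degrees, a list of three. In form: {"hand": [hand, ...], "dp": [[x, y, z], ...], "delta_rot": [[wx, wy, wz], ...]}. A call has 1 to 10 rows; each row shifts and turns the commanded pose from where the row before left it, along the tool's axes as they then stand; what a row does not reach is not made up. A row lasts 1/12 s, in which the tool goes at most 41.7 mm and 7.16 degrees, less where a joint would pass 70% of its speed; a pose out of reach is approached as far as the arm can. A call with a gripper value outside its range is refused whole. The fingers move at their own pace and stop on an object; "squeeze" is the grip in N (left out, the last holds). Time passes only in rows, so rows that do not move let the fingers close. It gives the time, the measured TCP pose, the force, the opening and the grip force at its end, in the units of the state.
- r.read_state(): the state, without advancing time (a new reading comes with each control period).
- r.capture(name): name is "scene" or "side" or "wrist"; returns (picture, depth): 420x560x3 uint8, red, green, blue; 420x560 float32, mm along the optical axis (not along the pixel's ray), 0 where there is no reading.
- r.camera_info(name): a dict with "vertical_fov" (degrees; the focal length in pixels is half the picture's height over the tangent of half this angle, whatever the lens; pixels are square), "cx", "cy" (the principal point, pixels), "dist" ([k1, k2, p1, p2, k3] as OpenCV has them; the pictures are not rectified), "rvec" (rotation vector, rad) and "tvec" (3), from world to camera coordinates, as OpenCV has them. Camera axes: x right, y down, z forward; pixel columns grow to the right and rows downward; lengths in mm; the calibration is good to about 2 mm. A picture is of the moment at which its call begins: read the wrist's pose just before it. camera_info takes no time and is no camera call; for the wrist camera it gives the pose at the moment of the call.
- r.hand_in(): hands the job in; it is judged then, once.
Trained networks look in the newest picture that a camera, given by its name, has taken for a name from the list of things; names that differ only in an ending like _2 or _b are one class to them, and where a whole thing is asked for, a point or a joint stands for the part that bears it (a point fixed in the world has none). Each returns a list of dicts, best first, with "p" (0 to 1); they miss things now and then, are a little off and sometimes report something else, mostly with a low value. They report only what shows in the picture. A call takes as long as a camera call. They do not tell look-alikes from the thing itself.
- r.regions_of(camera, thing): "mask" (420x560 bool, what is visible of it) and "extent" ([left, top, width, height] in pixels, round what is visible of it).
- r.mark_of(camera, thing): "position" ([column, row] in pixels: a listed point, or the origin of a listed thing).
The state is a dict: "time": time; "q": joint angles; "qvel": joint speeds; "joint_torque": joint torques, N m; "eef_pos": TCP position; "tcp_rot": TCP orientation; "force": force on the tool from outside, world axes, zero at the start; "moment": the same for the moment, N m; "width": finger opening in mm; "grip_force": force on a finger pad.
Only numpy, scipy, OpenCV 4.12 (cv2) and the standard library are available. Lean on these libraries where they do the work, as an engineer would, in place of code of your own. Each camera call takes 0.05 s, during which the arm holds its last target. There are 200 camera calls.

## Working session

There is one attempt and no reset: what is moved stays moved. The work goes in short steps, Python scripts to look and compute and a tool call to move; the robot and the scene stay as the last step left them, time stands still between calls to the robot, and variables do not carry over. Pictures are saved under pics/ and viewed, at most 14 in all, crops included, and the job is handed in when it is done.

Besides the shell and the picture viewer there is one more tool, called as a command line: name --argument value ..., lists and objects as JSON in quotes. jog_arm: Moves the arm, as the interface text tells. Its arguments: {"type":"object","properties":{"hand":{"type":"array","items":{"type":"number"}},"dp":{"type":"array","items":{"type":"array","items":{"type":"number"}}},"delta_rot":{"type":"array","items":{"type":"array","items":{"type":"number"}}},"squeeze":{"type":"number"}},"required":["hand","dp","delta_rot"]}

```bash
ls; mkdir -p pics; cat > h.py <<'E'
import numpy as np, cv2
from cell import r
from scipy.spatial.transform import Rotation as R
def cam(n):
    c=r.camera_info(n); f=210/np.tan(np.radians(c["vertical_fov"])/2)
    K=np.array([[f,0,c["cx"]],[0,f,c["cy"]],[0,0,1]])
    return K,np.array(c["dist"],float),R.from_rotvec(np.ravel(c["rvec"])).as_matrix(),np.ravel(c["tvec"])
def world(n,uv,depth=None,z=None,C=None):
    """pixels -> world, by depth image or by a plane at height z"""
    K,d,M,t=C or cam(n); uv=np.atleast_2d(np.array(uv,float))
    p=cv2.undistortPoints(uv[:,None],K,d)[:,0]; ray=np.c_[p,np.ones(len(p))]
    if depth is not None:
        s=depth[uv[:,1].round().astype(int),uv[:,0].round().astype(int)]
    else:
        o=-M.T@t; s=(z-o[2])/(ray@M)[:,2]
    return (ray*np.ravel(s)[:,None]-t)@M
def save(n,im): cv2.imwrite("pics/"+n,cv2.cvtColor(im,cv2.COLOR_RGB2BGR))
E
python3 - <<'E'
from h import *
s=r.read_state(); print(s["time"],s["eef_pos"],s["tcp_rot"],s["width"])
a,_=r.capture("scene");b,_=r.capture("side");w,_=r.capture("wrist")
save("scene0.png",a);save("sidewrist0.png",np.hstack([cv2.resize(b,(400,300)),cv2.resize(w,(400,300))]))
for n in("scene","side"):print(n,-cam(n)[2].T@cam(n)[3])
E
```

```text
pics
0.0 [ 197.88219213 -644.88396923  204.79494839] [-3.10561509e+00 -4.65835975e-01  4.72143892e-04] 93.7815286215401
scene [116.08897896 718.6146951  719.05159351]
side [350.71549315 447.30211533 594.03309075]
```

View pics/scene0.png

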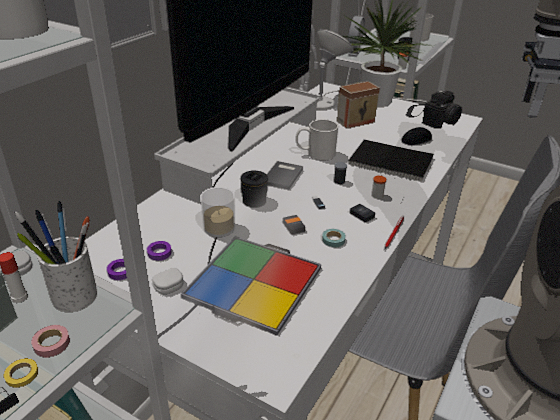

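View pics/sidewrist0.png

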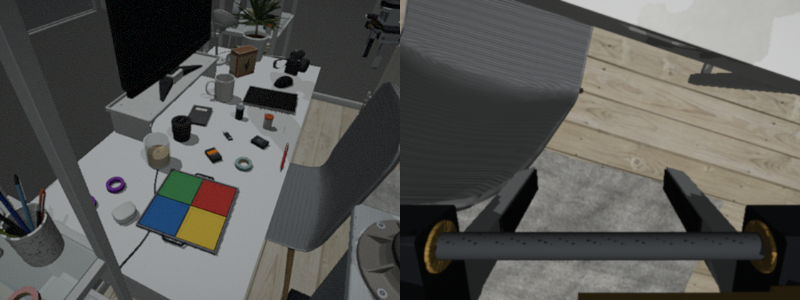

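The scene shows these look-alike candidates:
- **Film can:** dark can with grey lid at (340,172); white can with orange lid at (379,187); black lens/cup at (254,188).
- **Battery:** plain one at (362,212); orange-strip one at (293,224).
- **Tape:** teal roll at (334,237); purple rolls at (159,250) and (119,268).
- **USB stick:** (319,203).

The pockets are green (245,258), red (290,273), blue (222,287) and yellow (265,302).

```bash
python3 - <<'E'
from h import *
H={"film_dark":52,"battery":16,"tape":15,"usb":8,"film_white":52,"battery_spent":16,"pocket_red":6,"pocket_blue":6,"pocket_yellow":6,"pocket_green":6}
ims={}
for n in("scene","side"):
    im,d=r.capture(n); ims[n]=im; C=cam(n)
    for t,h in H.items():
        if t in("film_white","battery_spent"):continue
        for g in r.regions_of(n,t)[:3]:
            if g["p"]<.3: continue
            v,u=np.nonzero(g["mask"]); 
            P=world(n,np.c_[u,v],depth=d,C=C); P=P[d[v,u]>0]
            top=P[np.abs(P[:,2]-h)<5] 
            if len(top)<4: print(n,t,g["p"],g["extent"],"few",np.median(P,0).round()); continue
            rc=cv2.minAreaRect(top[:,:2].astype(np.float32))
            print(n,t,round(g["p"],2),[int(x) for x in g["extent"]],"rect",np.round(rc[0]),np.round(rc[1]),round(rc[2]),"med",np.median(top,0).round())
s=ims["scene"][150:260,270:420]; save("crop0.png",cv2.resize(s,(750,550),interpolation=cv2.INTER_CUBIC))
E
```

```text
scene film_dark 0.69 [335, 162, 14, 22] rect [ 576. -387.] [31. 31.] 24 med [ 575. -386.   49.]
scene battery 0.82 [350, 206, 23, 16] rect [ 461. -273.] [37. 53.] 73 med [ 461. -272.   14.]
scene tape 0.84 [326, 227, 18, 19] rect [ 478. -150.] [47. 51.] 23 med [ 478. -144.   13.]
scene tape 0.83 [106, 259, 18, 20] rect [807. 189.] [33. 57.] 51 med [812. 194.  13.]
scene tape 0.57 [147, 237, 25, 23] rect [776.  93.] [51. 52.] 11 med [774.  95.  13.]
scene usb 0.6 [312, 196, 12, 13] rect [ 575. -264.] [19. 56.] 49 med [ 571. -261.    6.]
scene pocket_red 0.87 [255, 254, 62, 38] rect [506.   9.] [ 97. 101.] 5 med [505.  11.   8.]
scene pocket_red 0.3 [312, 195, 14, 16] rect [ 576. -265.] [19. 57.] 49 med [ 571. -261.    6.]
scene pocket_blue 0.94 [187, 266, 68, 44] rect [596. 115.] [102. 107.] 5 med [595. 118.   8.]
scene pocket_yellow 0.92 [232, 281, 63, 48] rect [498. 105.] [100. 105.] 6 med [496. 110.   8.]
scene pocket_green 0.82 [217, 235, 56, 44] rect [607.  15.] [ 99. 102.] 4 med [604.  18.   8.]
scene pocket_green 0.6 [183, 266, 66, 43] rect [599. 116.] [103. 100.] 6 med [596. 1
[... 218 characters left out ...]
 221, 25, 22] rect [ 477. -152.] [51. 48.] 82 med [ 476. -148.   14.]
side tape 0.74 [148, 245, 27, 24] rect [775.  90.] [51. 53.] 36 med [775.  92.  13.]
side tape 0.5 [130, 275, 5, 12] rect [790. 162.] [ 6. 27.] 55 med [789. 162.  13.]
side usb 0.64 [312, 185, 10, 10] rect [ 578. -268.] [18. 52.] 49 med [ 574. -263.    7.]
side pocket_red 0.87 [267, 254, 61, 49] rect [509.   8.] [100. 103.] 4 med [506.  11.   8.]
side pocket_blue 0.58 [197, 278, 64, 51] rect [600. 114.] [100.  98.] 5 med [596. 118.   8.]
side pocket_yellow 0.55 [246, 290, 68, 60] rect [500. 105.] [101. 106.] 5 med [497. 110.   8.]
side pocket_green 0.61 [222, 238, 62, 50] rect [607.  16.] [ 96. 106.] 5 med [604.  19.   8.]
```

View pics/crop0.png

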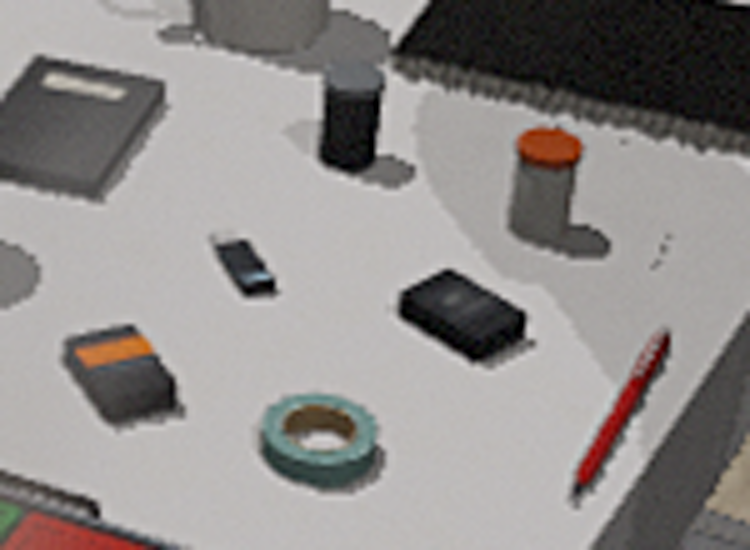

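The crop confirms the choices: black can with grey lid at (350,115), plain black battery at (462,313), teal roll at (318,440) and usb at (243,265). Orange-marked ones are the used-up items. Before the first move I'll check obstacle heights.

```bash
cat >> h.py <<'E'
def plan(x,y,z,yaw=None,maxstep=36,maxrot=6.5):
    """print rows (tool dp in m, rot deg) to a target; yaw = world direction of tool x, deg (mod 180)"""
    s=r.read_state(); p=np.array(s["eef_pos"]); T=R.from_rotvec(s["tcp_rot"]); M=T.as_matrix()
    a=np.degrees(np.arctan2(M[1,0],M[0,0])); dy=0 if yaw is None else (yaw-a+90)%180-90
    dw=np.array([x,y,z])-p; n=max(1,int(np.ceil(max(np.linalg.norm(dw)/maxstep,abs(dy)/maxrot))))
    print("t",round(s["time"],1),"at",p.round(1),"yaw",round(a,1),"tilt",np.degrees(M[:2,2]).round(2),"w",round(s["width"],1),"F",np.round(s["force"],1),"q7",round(s["q"][6],2),"rows",n)
    for i in range(n):
        b=np.radians(a+dy*i/n); d=dw/n/1000
        print([round(float(v),4) for v in(d[0]*np.cos(b)+d[1]*np.sin(b),d[0]*np.sin(b)-d[1]*np.cos(b),-d[2])],[0,0,round(float(-dy/n),2)])
E
python3 - <<'E'
from h import *
P=[]
for n in("scene","side"):
    _,d=r.capture(n); v,u=np.nonzero(d>0); Q=world(n,np.c_[u,v],depth=d); P.append(Q)
P=np.vstack(P)
xs=np.arange(150,850,50); ys=np.arange(-700,250,50)
print("y\\x",xs)
for y in ys:
    print(y,[ (lambda q:int(np.percentile(q,98)) if len(q)>3 else -999)(P[(P[:,0]>=x)&(P[:,0]<x+50)&(P[:,1]>=y)&(P[:,1]<y+50)&(P[:,2]<700)][:,2]) for x in xs])
plan(577,-388,180,17)
E
```

```text
y\x [150 200 250 300 350 400 450 500 550 600 650 700 750 800]
-700 [310, 356, 343, 0, 1, 13, 19, 13, 2, 2, 116, 115, 108, 369]
-650 [428, 461, -999, 0, 1, 15, 15, 15, 14, 14, 1, -999, 107, 372]
-600 [423, 459, -285, -1, 12, 14, 15, 14, 14, 13, 2, -999, 104, 383]
-550 [82, -261, -289, -4, 12, 14, 14, 14, 14, 89, 93, 93, 105, 392]
-500 [-37, -283, -296, -5, 1, 2, 11, 13, 13, 89, 91, 92, 105, 400]
-450 [-152, -293, -304, -7, 1, 1, 1, 1, 51, 1, 1, 2, 105, 409]
-400 [-197, -296, -306, -7, 1, 36, 51, 1, 52, 1, 15, 15, 105, 417]
-350 [-203, -297, -306, -3, 5, 1, 1, 1, 1, 1, 15, 15, 105, 426]
-300 [-189, -293, -305, -5, 8, 16, 16, 1, 8, 1, 14, 15, 106, 435]
-250 [-102, -288, -297, -2, 8, 1, 1, 1, 6, 1, 70, 72, 105, 445]
-200 [16, -277, -288, -2, 5, 1, 15, 4, 17, 4, 71, 71, 105, 454]
-150 [23, -271, -288, -1, 0, 1, 14, 12, 16, 13, 1, 1, 106, 461]
-100 [-2, -999, -999, 0, 1, 1, 8, 10, 11, 1, 88, 88, 108, 466]
-50 [0, -999, -999, 0, 1, 1, 11, 11, 12, 11, 88, 88, 88, 1]
0 [0, -999, -999, 0, 0, 1, 11, 10, 10, 10, 11, 1, 1, 1]
50 [-2, -999, -999, 0, 0, 11, 10, 10, 10, 10, 11, 1, 14, 1]
100 [0, -999, -999, 0, 1, 11, 10, 10, 10, 11, 24, 23, 14, 0]
150 [-3, -999, -999, 0, 1, 9, 11, 11, 11, 11, 24, 24, 14, 14]
200 [-999, -999, -999, 0, 1, 1, 1, 1, 1, 5, 1, 1, 13, 12]
t 1.1 at [ 198.  -645.3  205.5] yaw 17.1 tilt [0. 0.] w 93.9 F [ 0.5 -0.7 -0.1] q7 -0.07 rows 13
[0.0337, -0.0104, 0.002] [0, 0, 0.0]
[0.0337, -0.0104, 0.002] [0, 0, 0.0]
[0.0337, -0.0104, 0.002] [0, 0, 0.0]
[0.0337, -0.0104, 0.002] [0, 0, 0.0]
[0.0337, -0.0104, 0.002] [0, 0, 0.0]
[0.0337, -0.0104, 0.002] [0, 0, 0.0]
[0.0337, -0.0104, 0.002] [0, 0, 0.0]
[0.0337, -0.0104, 0.002] [0, 0, 0.0]
[0.0337, -0.0104, 0.002] [0, 0, 0.0]
[0.0337, -0.0104, 0.002] [0, 0, 0.0]
[0.0337, -0.0104, 0.002] [0, 0, 0.0]
[0.0337, -0.0104, 0.002] [0, 0, 0.0]
[0.0337, -0.0104, 0.002] [0, 0, 0.0]
```

Obstacles along the way are all at or under 93 mm near the path, with the monitor at x≥800. I'll travel at z≈180.

jog_arm --hand '[-1,-1,-1,-1,-1,-1,-1,-1,-1,-1]' --dp '[[0.034,-0.0104,0.002],[0.034,-0.0104,0.002],[0.034,-0.0104,0.002],[0.034,-0.0104,0.002],[0.034,-0.0104,0.002],[0.034,-0.0104,0.002],[0.034,-0.0104,0.002],[0.034,-0.0104,0.002],[0.034,-0.0104,0.002],[0.034,-0.0104,0.002]]' --delta_rot '[[0,0,0],[0,0,0],[0,0,0],[0,0,0],[0,0,0],[0,0,0],[0,0,0],[0,0,0],[0,0,0],[0,0,0]]' --squeeze 20

```text
time: 1.98
eef_pos: [493.8, -445.0, 185.6]
tcp_rot: [3.107, 0.466, 0.0]
force: [0.3, -0.5, -0.4]
width: 93.8
grip_force: 0.0
```

jog_arm --hand '[-1,-1,-1,-1,-1]' --dp '[[0.034,-0.0104,0.002],[0.034,-0.0104,0.002],[0.03,-0.0104,0.002],[0,0,0],[0,0,0]]' --delta_rot '[[0,0,0],[0,0,0],[0,0,0],[0,0,0],[0,0,0]]'

```text
time: 2.4
eef_pos: [578.6, -385.5, 178.9]
tcp_rot: [-3.105, -0.471, 0.0]
force: [-0.3, -0.2, -0.4]
width: 94.2
grip_force: 0.0
```

```bash
cat >> h.py <<'E'
def find(t,h,cams=("scene","side","wrist"),ref=None,lim=60):
    for n in cams:
        C=cam(n); im,d=r.capture(n)
        for g in r.regions_of(n,t)[:3]:
            v,u=np.nonzero(g["mask"]); k=d[v,u]>0
            if g["p"]<.3 or k.sum()<6: continue
            P=world(n,np.c_[u,v][k],depth=d,C=C); P=P[np.abs(P[:,2]-h)<5]
            if len(P)<4: continue
            rc=cv2.minAreaRect(P[:,:2].astype(np.float32))
            if ref is None or np.hypot(*(np.array(rc[0])-ref))<lim:
                b=cv2.boxPoints(rc); e=max(b[1]-b[0],b[2]-b[1],key=np.linalg.norm)
                print(n,t,round(g["p"],2),"c",np.round(rc[0],1),"size",np.round(rc[1],1),"long axis",round(float(np.degrees(np.arctan2(e[1],e[0])))%180,1),"z",P[:,2].mean().round(1))
        if n=="wrist": W=im
    return W if "wrist" in cams else None
E
python3 - <<'E'
from h import *
save("w1.png",find("film_dark",52)); plan(577,-388,120,17)
E
```

```text
scene film_dark 0.49 c [ 575.2 -386. ] size [29.2 30.2] long axis 175.2 z 49.6
side film_dark 0.51 c [ 576.3 -389.8] size [32.6 32.7] long axis 123.1 z 50.9
wrist film_dark 0.84 c [ 575.2 -391.1] size [33.7 32.2] long axis 23.7 z 51.7
t 2.7 at [ 576.2 -388.7  179.8] yaw 17.0 tilt [ 0.   -0.02] w 93.7 F [ 0.2 -0.5 -0.4] q7 -0.8 rows 2
[0.0005, -0.0002, 0.0299] [0, 0, -0.02]
[0.0005, -0.0002, 0.0299] [0, 0, -0.02]
```

View pics/w1.png

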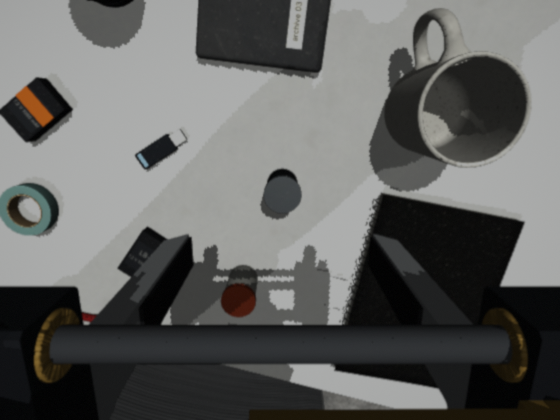

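The wrist view shows the grey-lid can at (281,192) ahead of the gripper, with the white can at (239,290), usb at (160,148) and keyboard edge at (375,215), clear of the fingers. Descending, then gripping.

jog_arm --hand '[-0.5,-0.5,-0.5,-0.5,-0.5,-0.5,-0.5,-0.5]' --dp '[[-0.0005,0.0012,0.02],[0,0,0.03],[0,0,0.03],[0,0,0.03],[0,0,0.03],[0,0,0.02],[0,0,0.01],[0,0,0]]' --delta_rot '[[0,0,0],[0,0,0],[0,0,0],[0,0,0],[0,0,0],[0,0,0],[0,0,0],[0,0,0]]' --squeeze 15

```text
time: 3.37
eef_pos: [575.4, -388.6, 7.4]
tcp_rot: [-3.105, -0.465, 0.004]
force: [-0.1, 0.1, -0.0]
width: 70.4
grip_force: 0.0
```

jog_arm --hand '[1,1,1,1,1,1,1,1,1,1]' --dp '[[0,0,0],[0,0,0],[0,0,0],[0,0,0],[0,0,0],[0,0,0],[0,0,0],[0,0,0],[0,0,0],[0,0,0]]' --delta_rot '[[0,0,0],[0,0,0],[0,0,0],[0,0,0],[0,0,0],[0,0,0],[0,0,0],[0,0,0],[0,0,0],[0,0,0]]'

```text
time: 4.2
eef_pos: [577.3, -389.0, 9.9]
tcp_rot: [3.106, 0.466, 0.001]
force: [0.1, -0.4, 5.4]
width: 33.1
grip_force: 15.0
```

jog_arm --hand '[1,1,1,1,1]' --dp '[[0,0,-0.015],[0,0,-0.03],[0,0,-0.03],[0,0,-0.03],[0,0,0]]' --delta_rot '[[0,0,0],[0,0,0],[0,0,0],[0,0,0],[0,0,0]]'

```text
time: 4.62
eef_pos: [579.5, -390.4, 121.7]
tcp_rot: [3.102, 0.465, 0.01]
force: [0.5, -1.8, -0.2]
width: 32.7
grip_force: 15.0
```

```bash
python3 - <<'E'
from h import *
plan(507.5,8.5,110,5)
E
```

```text
t 4.6 at [ 579.5 -390.4  121.7] yaw 17.0 tilt [ 0.4  -0.23] w 32.7 F [ 0.5 -1.8 -0.2] q7 -0.8 rows 12
[0.004, -0.0335, 0.001] [0, 0, 1.0]
[0.0034, -0.0336, 0.001] [0, 0, 1.0]
[0.0028, -0.0337, 0.001] [0, 0, 1.0]
[0.0022, -0.0337, 0.001] [0, 0, 1.0]
[0.0016, -0.0337, 0.001] [0, 0, 1.0]
[0.0011, -0.0338, 0.001] [0, 0, 1.0]
[0.0005, -0.0338, 0.001] [0, 0, 1.0]
[-0.0001, -0.0338, 0.001] [0, 0, 1.0]
[-0.0007, -0.0338, 0.001] [0, 0, 1.0]
[-0.0013, -0.0338, 0.001] [0, 0, 1.0]
[-0.0019, -0.0337, 0.001] [0, 0, 1.0]
[-0.0025, -0.0337, 0.001] [0, 0, 1.0]
```

jog_arm --hand '[1,1,1,1,1,1,1,1,1,1]' --dp '[[0.004,-0.0335,0.001],[0.0034,-0.0336,0.001],[0.0028,-0.0337,0.001],[0.0022,-0.0337,0.001],[0.0016,-0.0337,0.001],[0.0011,-0.0338,0.001],[0.0005,-0.0338,0.001],[0,-0.0338,0.001],[-0.0007,-0.0338,0.001],[-0.0013,-0.0338,0.001]]' --delta_rot '[[0,0,1],[0,0,1],[0,0,1],[0,0,1],[0,0,1],[0,0,1],[0,0,1],[0,0,1],[0,0,1],[0,0,1]]'

```text
time: 5.45
eef_pos: [516.4, -54.9, 105.2]
tcp_rot: [3.136, 0.192, 0.001]
force: [0.8, -0.5, -0.4]
width: 32.7
grip_force: 15.0
```

jog_arm --hand '[1,1,1,1,1]' --dp '[[-0.0019,-0.0337,0.001],[-0.0025,-0.0337,0.001],[0,0,0],[0,0,0],[0,0,0]]' --delta_rot '[[0,0,1],[0,0,1],[0,0,0],[0,0,0],[0,0,0]]'

```text
time: 5.87
eef_pos: [505.0, 9.7, 103.0]
tcp_rot: [3.138, 0.139, 0.001]
force: [0.2, -0.8, 0.3]
width: 32.6
grip_force: 15.0
```

```bash
python3 - <<'E'
from h import *
plan(507.5,8.5,17,5)
w,d=r.capture("wrist"); C=cam("wrist")
for t in("pocket_red","pocket_green","pocket_blue","pocket_yellow"):
    for g in r.regions_of("wrist",t)[:1]:
        v,u=np.nonzero(g["mask"]); P=world("wrist",np.c_[u,v],z=8.,C=C); rc=cv2.minAreaRect(P[:,:2].astype(np.float32)); print(t,round(g["p"],2),np.round(rc[0],1),np.round(rc[1]),round(rc[2],1))
save("w2.png",w)
E
```

```text
t 5.9 at [505.    9.7 103. ] yaw 5.1 tilt [ 0.03 -0.02] w 32.6 F [ 0.2 -0.8  0.3] q7 -1.69 rows 3
[0.0008, 0.0005, 0.0287] [0, 0, 0.03]
[0.0008, 0.0005, 0.0287] [0, 0, 0.03]
[0.0008, 0.0005, 0.0287] [0, 0, 0.03]
pocket_red 0.83 [505.8   6.4] [97. 97.] 5.5
pocket_green 0.8 [602.9  14.5] [93. 97.] 5.0
pocket_blue 0.7 [594.9 114.4] [91. 98.] 4.9
pocket_yellow 0.95 [497.3 106.7] [97. 98.] 4.7
```

View pics/w2.png

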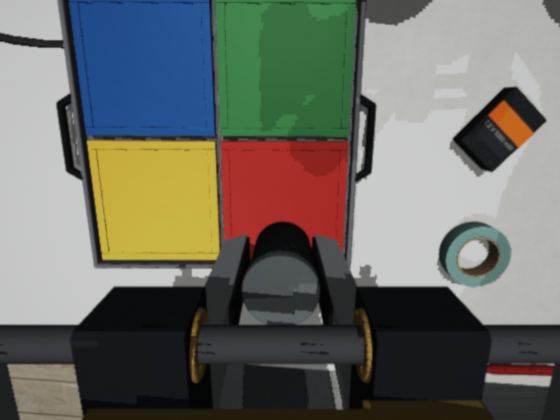

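The wrist view shows the can held upright over the red pocket (285,210). The other pockets are where expected.

jog_arm --hand '[1,1,1,1,1,1,1]' --dp '[[0.0008,0.0025,0.02],[0,0,0.03],[0,0,0.02],[0,0,0.01],[0,0,0.005],[0,0,0],[0,0,0]]' --delta_rot '[[0,0,0],[0,0,0],[0,0,0],[0,0,0],[0,0,0],[0,0,0],[0,0,0]]'

```text
time: 6.7
eef_pos: [506.2, 7.4, 17.8]
tcp_rot: [-3.139, -0.138, -0.0]
force: [0.6, 0.0, 0.2]
width: 32.9
grip_force: 15.0
```

jog_arm --hand '[1,1,1]' --dp '[[0,0,0.0015],[0,0,0.0005],[0,0,0]]' --delta_rot '[[0,0,0],[0,0,0],[0,0,0]]'

```text
time: 6.95
eef_pos: [506.4, 7.7, 16.2]
tcp_rot: [-3.139, -0.138, -0.002]
force: [-1.0, -0.8, 4.1]
width: 32.4
grip_force: 15.0
```

```bash
python3 - <<'E'
from h import *
s=r.read_state(); print(s["eef_pos"],s["force"])
E
```

```text
[506.44381771   7.65908458  16.16238408] [-0.99606964 -0.80018118  4.1307945 ]
```

jog_arm --hand '[-0.3,-0.3,-0.3,-0.3,-0.3,-0.3,-0.3,-0.3,-0.3,-0.3]' --dp '[[0,0,0],[0,0,0],[0,0,0],[0,0,0],[0,0,-0.02],[0,0,-0.03],[0,0,-0.03],[0,0,-0.035],[0,0,-0.03],[0,0,0]]' --delta_rot '[[0,0,0],[0,0,0],[0,0,0],[0,0,0],[0,0,0],[0,0,0],[0,0,0],[0,0,0],[0,0,0],[0,0,0]]'

```text
time: 7.78
eef_pos: [508.5, 8.1, 166.1]
tcp_rot: [-3.138, -0.138, -0.012]
force: [0.6, -0.5, -1.0]
width: 61.2
grip_force: 0.0
```

```bash
python3 - <<'E'
from h import *
find("film_dark",58,("scene","side")); find("battery",16,("scene","side"),(462,-274)); find("battery_spent",16,("scene",))
find("usb",8,("scene","side"));find("tape",15,("scene","side"),(478,-150))
plan(462,-275,140,None)
E
```

```text
scene film_dark 0.77 c [504.    9.5] size [30.1 32.6] long axis 130.2 z 58.6
side film_dark 0.55 c [504.4   6.7] size [28.  31.4] long axis 112.7 z 59.3
scene battery 0.79 c [ 460.5 -273.4] size [39.6 52.6] long axis 163.7 z 14.4
side battery 0.77 c [ 462.8 -276.8] size [39.  51.6] long axis 160.5 z 15.2
scene battery_spent 0.61 c [ 461.4 -274.4] size [38.9 54. ] long axis 159.8 z 14.4
scene battery_spent 0.53 c [ 577.2 -145.5] size [36.4 55.5] long axis 143.1 z 14.8
scene tape 0.83 c [ 477.9 -150.4] size [50.7 52.7] long axis 135.4 z 13.0
side tape 0.72 c [ 479.  -151.5] size [49.4 51.7] long axis 140.5 z 13.5
t 8.7 at [505.8   7.8 160.5] yaw 5.1 tilt [0. 0.] w 61.4 F [-0.3 -0.2  0.8] q7 -1.66 rows 8
[-0.0086, 0.0347, 0.0026] [0, 0, 0.0]
[-0.0086, 0.0347, 0.0026] [0, 0, 0.0]
[-0.0086, 0.0347, 0.0026] [0, 0, 0.0]
[-0.0086, 0.0347, 0.0026] [0, 0, 0.0]
[-0.0086, 0.0347, 0.0026] [0, 0, 0.0]
[-0.0086, 0.0347, 0.0026] [0, 0, 0.0]
[-0.0086, 0.0347, 0.0026] [0, 0, 0.0]
[-0.0086, 0.0347, 0.0026] [0, 0, 0.0]
```

```bash
python3 - <<'E'
from h import *
plan(462,-275,120,162)
E
```

```text
t 8.7 at [505.8   7.8 160.5] yaw 5.1 tilt [0. 0.] w 61.4 F [-0.3 -0.2  0.8] q7 -1.66 rows 9
[-0.0076, 0.0309, 0.0045] [0, 0, 2.56]
[-0.0062, 0.0312, 0.0045] [0, 0, 2.56]
[-0.0048, 0.0314, 0.0045] [0, 0, 2.56]
[-0.0034, 0.0316, 0.0045] [0, 0, 2.56]
[-0.002, 0.0317, 0.0045] [0, 0, 2.56]
[-0.0006, 0.0318, 0.0045] [0, 0, 2.56]
[0.0008, 0.0318, 0.0045] [0, 0, 2.56]
[0.0023, 0.0317, 0.0045] [0, 0, 2.56]
[0.0037, 0.0316, 0.0045] [0, 0, 2.56]
```

jog_arm --hand '[-0.5,-0.5,-0.5,-0.5,-0.5,-0.5,-0.5,-0.5,-0.5,-0.5]' --dp '[[-0.0076,0.0309,0.0045],[-0.0062,0.0312,0.0045],[-0.0048,0.0314,0.0045],[-0.0034,0.0316,0.0045],[-0.002,0.0317,0.0045],[-0.0006,0.0318,0.0045],[0.0008,0.0318,0.0045],[0.0023,0.0317,0.0045],[0.0037,0.0316,0.0045],[0,0,0]]' --delta_rot '[[0,0,2.56],[0,0,2.56],[0,0,2.56],[0,0,2.56],[0,0,2.56],[0,0,2.56],[0,0,2.56],[0,0,2.56],[0,0,2.56],[0,0,0]]'

```text
time: 9.52
eef_pos: [460.1, -280.9, 119.4]
tcp_rot: [3.099, -0.505, -0.001]
force: [-1.3, 0.2, -0.7]
width: 70.7
grip_force: 0.0
```

```bash
python3 - <<'E'
from h import *
save("w3.png",find("battery",16,("wrist",))); find("usb",8,("scene","side")); plan(462,-275,5,162)
E
```

```text
wrist battery 0.72 c [ 460.8 -277.3] size [35.7 51.8] long axis 161.9 z 16.3
scene usb 0.39 c [ 576.4 -263.5] size [18.5 56. ] long axis 140.3 z 6.2
side usb 0.69 c [ 577.1 -266.5] size [16.5 50.4] long axis 138.6 z 6.9
t 9.8 at [ 462.7 -274.   120.2] yaw -17.9 tilt [0.02 0.02] w 70.3 F [-0.4  0.3 -0.1] q7 -1.44 rows 4
[-0.0001, 0.0003, 0.0288] [0, 0, 0.03]
[-0.0001, 0.0003, 0.0288] [0, 0, 0.03]
[-0.0001, 0.0003, 0.0288] [0, 0, 0.03]
[-0.0001, 0.0003, 0.0288] [0, 0, 0.03]
```

View pics/w3.png

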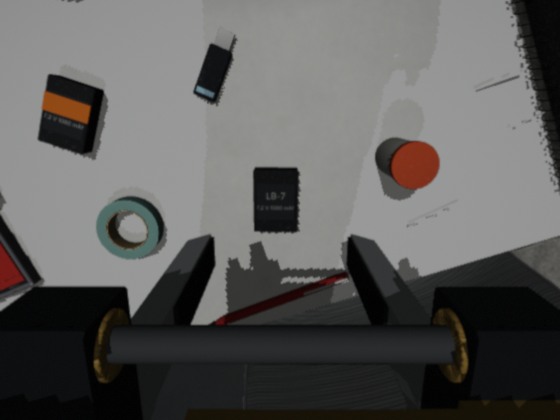

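The wrist view shows the plain "LB-7" battery at (275,198), square to the gripper, with the red pen and white can clear of the fingers.

jog_arm --hand '[-0.5,-0.5,-0.5,-0.5,-0.5,-0.5,-0.5]' --dp '[[-0.0004,0.0015,0.02],[0,0,0.03],[0,0,0.03],[0,0,0.02],[0,0,0.01],[0,0,0.005],[0,0,0]]' --delta_rot '[[0,0,0],[0,0,0],[0,0,0],[0,0,0],[0,0,0],[0,0,0],[0,0,0]]'

```text
time: 10.4
eef_pos: [461.4, -275.9, 4.7]
tcp_rot: [-3.103, 0.49, 0.001]
force: [-0.6, 0.6, 0.5]
width: 70.4
grip_force: 0.0
```

jog_arm --hand '[1,1,1,1,1,1,1,1]' --dp '[[0,0,0],[0,0,0],[0,0,0],[0,0,0],[0,0,0],[0,0,0],[0,0,0],[0,0,0]]' --delta_rot '[[0,0,0],[0,0,0],[0,0,0],[0,0,0],[0,0,0],[0,0,0],[0,0,0],[0,0,0]]'

```text
time: 11.07
eef_pos: [461.5, -276.5, 5.4]
tcp_rot: [3.103, -0.491, 0.001]
force: [-0.9, 0.7, 6.4]
width: 35.8
grip_force: 15.0
```

jog_arm --hand '[1,1,1,1,1,1]' --dp '[[0,0,-0.015],[0,0,-0.03],[0,0,-0.03],[0,0,-0.03],[0,0,-0.02],[0,0,0]]' --delta_rot '[[0,0,0],[0,0,0],[0,0,0],[0,0,0],[0,0,0],[0,0,0]]'

```text
time: 11.57
eef_pos: [463.2, -277.4, 134.2]
tcp_rot: [3.102, -0.491, 0.009]
force: [0.8, -0.1, -0.1]
width: 35.7
grip_force: 15.0
```

```bash
python3 - <<'E'
from h import *
plan(597,115,125,5,39)
E
```

```text
t 11.6 at [ 463.2 -277.4  134.2] yaw -18.0 tilt [ 0.31 -0.13] w 35.7 F [ 0.8 -0.1 -0.1] q7 -1.44 rows 11
[0.0005, -0.0377, 0.0008] [0, 0, -2.09]
[0.0019, -0.0376, 0.0008] [0, 0, -2.09]
[0.0033, -0.0375, 0.0008] [0, 0, -2.09]
[0.0047, -0.0374, 0.0008] [0, 0, -2.09]
[0.006, -0.0372, 0.0008] [0, 0, -2.09]
[0.0074, -0.037, 0.0008] [0, 0, -2.09]
[0.0087, -0.0367, 0.0008] [0, 0, -2.09]
[0.0101, -0.0363, 0.0008] [0, 0, -2.09]
[0.0114, -0.0359, 0.0008] [0, 0, -2.09]
[0.0127, -0.0355, 0.0008] [0, 0, -2.09]
[0.014, -0.035, 0.0008] [0, 0, -2.09]
```

jog_arm --hand '[1,1,1,1,1,1,1,1,1,1]' --dp '[[0.0005,-0.0377,0.0008],[0.0019,-0.0376,0.0008],[0.0033,-0.0375,0.0008],[0.0047,-0.0374,0.0008],[0.006,-0.0372,0.0008],[0.0074,-0.037,0.0008],[0.0087,-0.0367,0.0008],[0.0101,-0.0363,0.0008],[0.0114,-0.0359,0.0008],[0.0127,-0.0355,0.0008]]' --delta_rot '[[0,0,-2.09],[0,0,-2.09],[0,0,-2.09],[0,0,-2.09],[0,0,-2.09],[0,0,-2.09],[0,0,-2.09],[0,0,-2.09],[0,0,-2.09],[0,0,-2.09]]'

```text
time: 12.4
eef_pos: [582.9, 82.2, 121.4]
tcp_rot: [-3.14, -0.083, 0.001]
force: [0.5, -0.6, -1.7]
width: 35.9
grip_force: 15.0
```

jog_arm --hand '[1,1,1,1]' --dp '[[0.014,-0.035,0.0008],[0,0,0],[0,0,0],[0,0,0]]' --delta_rot '[[0,0,-2.09],[0,0,0],[0,0,0],[0,0,0]]'

```text
time: 12.73
eef_pos: [594.7, 115.4, 120.5]
tcp_rot: [3.138, 0.137, -0.002]
force: [-0.2, -0.0, -0.4]
width: 35.7
grip_force: 15.0
```

```bash
python3 - <<'E'
from h import *
plan(597,115,12,5)
E
```

```text
t 12.7 at [594.7 115.4 120.5] yaw 5.0 tilt [-0.07 -0.03] w 35.7 F [-0.2 -0.  -0.4] q7 -1.85 rows 4
[0.0006, 0.0002, 0.0271] [0, 0, -0.0]
[0.0006, 0.0002, 0.0271] [0, 0, -0.0]
[0.0006, 0.0002, 0.0271] [0, 0, -0.0]
[0.0006, 0.0002, 0.0271] [0, 0, -0.0]
```

jog_arm --hand '[1,1,1,1,1,1,1]' --dp '[[0.002,0.0005,0.02],[0,0,0.03],[0,0,0.03],[0,0,0.015],[0,0,0.01],[0,0,0.003],[0,0,0]]' --delta_rot '[[0,0,0],[0,0,0],[0,0,0],[0,0,0],[0,0,0],[0,0,0],[0,0,0]]'

```text
time: 13.32
eef_pos: [596.9, 114.0, 13.0]
tcp_rot: [3.138, 0.134, -0.001]
force: [0.2, -0.2, -0.5]
width: 35.5
grip_force: 15.0
```

jog_arm --hand '[1,1,1]' --dp '[[0,0,0.0015],[0,0,0.0005],[0,0,0]]' --delta_rot '[[0,0,0],[0,0,0],[0,0,0]]'

```text
time: 13.57
eef_pos: [597.7, 114.6, 12.2]
tcp_rot: [3.138, 0.135, 0.002]
force: [-2.6, -3.1, 7.9]
width: 36.2
grip_force: 15.0
```

Contact. Release to a modest opening, lift, and go for the tape.

jog_arm --hand '[0,0,0,0,0,0,0,0,0,0]' --dp '[[0,0,0],[0,0,0],[0,0,0],[0,0,0],[0,0,-0.02],[0,0,-0.03],[0,0,-0.03],[0,0,-0.035],[0,0,-0.03],[0,0,0]]' --delta_rot '[[0,0,0],[0,0,0],[0,0,0],[0,0,0],[0,0,0],[0,0,0],[0,0,0],[0,0,0],[0,0,0],[0,0,0]]'

```text
time: 14.4
eef_pos: [600.0, 116.5, 162.4]
tcp_rot: [-3.137, -0.137, -0.013]
force: [0.2, 0.8, 0.5]
width: 47.0
grip_force: 0.0
```

```bash
python3 - <<'E'
from h import *
find("battery",22,("scene","side"),(597,115)); plan(478.5,-151,120,5,39)
E
```

```text
scene battery 0.65 c [596.  116.6] size [54.3 38. ] long axis 1.3 z 23.1
side battery 0.82 c [596.6 114.6] size [50.3 36.2] long axis 4.6 z 23.5
t 14.6 at [596.6 115.5 155.3] yaw 5.0 tilt [-0.07 -0.01] w 47.0 F [ 0.3 -0.4 -0.8] q7 -1.84 rows 8
[-0.0176, 0.0319, 0.0044] [0, 0, 0.0]
[-0.0176, 0.0319, 0.0044] [0, 0, 0.0]
[-0.0176, 0.0319, 0.0044] [0, 0, 0.0]
[-0.0176, 0.0319, 0.0044] [0, 0, 0.0]
[-0.0176, 0.0319, 0.0044] [0, 0, 0.0]
[-0.0176, 0.0319, 0.0044] [0, 0, 0.0]
[-0.0176, 0.0319, 0.0044] [0, 0, 0.0]
[-0.0176, 0.0319, 0.0044] [0, 0, 0.0]
```

jog_arm --hand '[0,-0.7,-0.7,-0.7,-0.7,-0.7,-0.7,-0.7,-0.7,-0.7]' --dp '[[-0.0176,0.0319,0.0044],[-0.0176,0.0319,0.0044],[-0.0176,0.0319,0.0044],[-0.0176,0.0319,0.0044],[-0.0176,0.0319,0.0044],[-0.0176,0.0319,0.0044],[-0.0176,0.0319,0.0044],[-0.0176,0.0319,0.0044],[0,0,0],[0,0,0]]' --delta_rot '[[0,0,0],[0,0,0],[0,0,0],[0,0,0],[0,0,0],[0,0,0],[0,0,0],[0,0,0],[0,0,0],[0,0,0]]'

```text
time: 15.43
eef_pos: [477.5, -152.5, 119.7]
tcp_rot: [-3.139, -0.131, 0.004]
force: [-1.1, 1.8, 0.1]
width: 80.0
grip_force: 0.0
```

```bash
python3 - <<'E'
from h import *
save("w4.png",find("tape",15,("wrist",))); plan(478.5,-151,5,5)
E
```

```text
wrist tape 0.62 c [ 476.3 -152.1] size [51.6 50.2] long axis 19.9 z 14.6
t 15.5 at [ 479.  -150.2  120.2] yaw 5.0 tilt [-0.07  0.03] w 80.1 F [0.7 0.2 0.4] q7 -1.32 rows 4
[-0.0002, 0.0002, 0.0288] [0, 0, 0.01]
[-0.0002, 0.0002, 0.0288] [0, 0, 0.01]
[-0.0002, 0.0002, 0.0288] [0, 0, 0.01]
[-0.0002, 0.0002, 0.0288] [0, 0, 0.01]
```

View pics/w4.png

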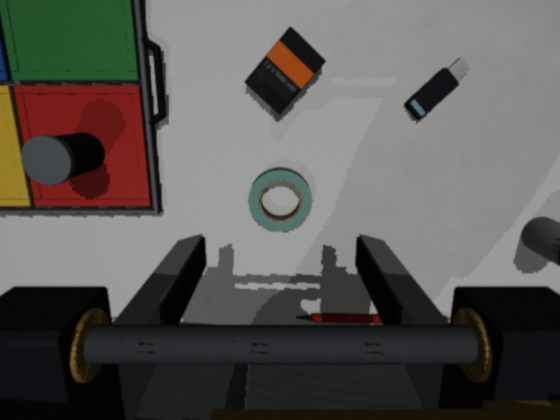

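The teal roll is centred in the view at (280,200), with nothing under the fingers.

jog_arm --hand '[-0.7,-0.7,-0.7,-0.7,-0.7,-0.7,-0.7]' --dp '[[-0.0015,0.001,0.02],[0,0,0.03],[0,0,0.03],[0,0,0.02],[0,0,0.01],[0,0,0.005],[0,0,0]]' --delta_rot '[[0,0,0],[0,0,0],[0,0,0],[0,0,0],[0,0,0],[0,0,0],[0,0,0]]'

```text
time: 16.12
eef_pos: [477.8, -151.1, 5.4]
tcp_rot: [-3.138, -0.139, 0.002]
force: [-1.4, 0.3, -0.1]
width: 79.5
grip_force: 0.0
```

jog_arm --hand '[1,1,1,1,1,1,1,1]' --dp '[[0,0,0],[0,0,0],[0,0,0],[0,0,0],[0,0,0],[0,0,0],[0,0,0],[0,0,0]]' --delta_rot '[[0,0,0],[0,0,0],[0,0,0],[0,0,0],[0,0,0],[0,0,0],[0,0,0],[0,0,0]]'

```text
time: 16.78
eef_pos: [478.2, -152.1, 6.6]
tcp_rot: [3.138, 0.137, 0.001]
force: [-0.8, 0.4, 8.4]
width: 50.8
grip_force: 15.0
```

jog_arm --hand '[1,1,1,1,1,1]' --dp '[[0,0,-0.015],[0,0,-0.03],[0,0,-0.03],[0,0,-0.03],[0,0,-0.02],[0,0,0]]' --delta_rot '[[0,0,0],[0,0,0],[0,0,0],[0,0,0],[0,0,0],[0,0,0]]'

```text
time: 17.28
eef_pos: [479.9, -152.5, 135.2]
tcp_rot: [3.137, 0.137, 0.009]
force: [0.4, 0.4, -0.3]
width: 51.2
grip_force: 15.0
```

```bash
python3 - <<'E'
from h import *
plan(497.5,106,125,5,39)
E
```

```text
t 17.3 at [ 479.9 -152.5  135.2] yaw 5.0 tilt [ 0.34 -0.07] w 51.2 F [ 0.4  0.4 -0.3] q7 -1.32 rows 7
[0.0057, -0.0366, 0.0015] [0, 0, -0.0]
[0.0057, -0.0366, 0.0015] [0, 0, -0.0]
[0.0057, -0.0366, 0.0015] [0, 0, -0.0]
[0.0057, -0.0366, 0.0015] [0, 0, -0.0]
[0.0057, -0.0366, 0.0015] [0, 0, -0.0]
[0.0057, -0.0366, 0.0015] [0, 0, -0.0]
[0.0057, -0.0366, 0.0015] [0, 0, -0.0]
```

jog_arm --hand '[1,1,1,1,1,1,1,1,1,1]' --dp '[[0.0057,-0.0366,0.0015],[0.0057,-0.0366,0.0015],[0.0057,-0.0366,0.0015],[0.0057,-0.0366,0.0015],[0.0057,-0.0366,0.0015],[0.0057,-0.0366,0.0015],[0.0057,-0.0366,0.0015],[0,0,0],[0,0,0],[0,0,0]]' --delta_rot '[[0,0,0],[0,0,0],[0,0,0],[0,0,0],[0,0,0],[0,0,0],[0,0,0],[0,0,0],[0,0,0],[0,0,0]]'

```text
time: 18.12
eef_pos: [494.8, 106.4, 120.1]
tcp_rot: [3.138, 0.138, -0.001]
force: [-0.5, -0.9, 0.1]
width: 51.1
grip_force: 15.0
```

```bash
python3 - <<'E'
from h import *
plan(497.5,106,12,5)
E
```

```text
t 18.1 at [494.8 106.4 120.1] yaw 5.0 tilt [-0.04 -0.02] w 51.1 F [-0.5 -0.9  0.1] q7 -1.89 rows 4
[0.0007, 0.0001, 0.027] [0, 0, 0.01]
[0.0007, 0.0001, 0.027] [0, 0, 0.01]
[0.0007, 0.0001, 0.027] [0, 0, 0.01]
[0.0007, 0.0001, 0.027] [0, 0, 0.01]
```

jog_arm --hand '[1,1,1,1,1,1,1,1]' --dp '[[0.0025,0.0003,0.02],[0,0,0.03],[0,0,0.03],[0,0,0.015],[0,0,0.01],[0,0,0.003],[0,0,0.0005],[0,0,0]]' --delta_rot '[[0,0,0],[0,0,0],[0,0,0],[0,0,0],[0,0,0],[0,0,0],[0,0,0],[0,0,0]]'

```text
time: 18.78
eef_pos: [497.9, 105.5, 12.1]
tcp_rot: [3.138, 0.135, 0.0]
force: [-0.1, 0.8, -0.4]
width: 51.2
grip_force: 15.0
```

jog_arm --hand '[1,1,1]' --dp '[[0,0,0.001],[0,0,0.0005],[0,0,0]]' --delta_rot '[[0,0,0],[0,0,0],[0,0,0]]'

```text
time: 19.03
eef_pos: [498.2, 106.0, 11.4]
tcp_rot: [3.138, 0.136, 0.002]
force: [-2.5, -4.1, 11.1]
width: 51.0
grip_force: 15.0
```

Seated. Release to about 63 mm and lift.

jog_arm --hand '[-0.35,-0.35,-0.35,-0.35,-0.35,-0.35,-0.35,-0.35,-0.35,-0.35]' --dp '[[0,0,0],[0,0,0],[0,0,0],[0,0,0],[0,0,-0.02],[0,0,-0.03],[0,0,-0.03],[0,0,-0.035],[0,0,-0.03],[0,0,0]]' --delta_rot '[[0,0,0],[0,0,0],[0,0,0],[0,0,0],[0,0,0],[0,0,0],[0,0,0],[0,0,0],[0,0,0],[0,0,0]]'

```text
time: 19.87
eef_pos: [500.3, 107.5, 161.1]
tcp_rot: [-3.137, -0.137, -0.012]
force: [2.2, 0.4, 0.1]
width: 63.2
grip_force: 0.0
```

```bash
python3 - <<'E'
from h import *
find("tape",21,("scene","side"),(497,106)); find("film_dark",58,("scene",)); plan(577,-266,130,139,38)
E
```

```text
scene tape 0.72 c [495.9 106.9] size [49.5 53.9] long axis 121.2 z 21.2
side tape 0.57 c [497.3 105.9] size [50.6 51.5] long axis 114.0 z 21.7
scene film_dark 0.67 c [502.6   8.4] size [30.  34.7] long axis 94.6 z 58.6
t 20.2 at [497.  106.4 154.4] yaw 5.0 tilt [-0.11 -0.03] w 63.7 F [-0.3 -0.2 -0.4] q7 -1.88 rows 11
[0.0043, 0.0344, 0.0022] [0, 0, 4.18]
[0.0068, 0.034, 0.0022] [0, 0, 4.18]
[0.0092, 0.0334, 0.0022] [0, 0, 4.18]
[0.0117, 0.0326, 0.0022] [0, 0, 4.18]
[0.014, 0.0317, 0.0022] [0, 0, 4.18]
[0.0163, 0.0306, 0.0022] [0, 0, 4.18]
[0.0185, 0.0293, 0.0022] [0, 0, 4.18]
[0.0205, 0.0279, 0.0022] [0, 0, 4.18]
[0.0225, 0.0263, 0.0022] [0, 0, 4.18]
[0.0244, 0.0246, 0.0022] [0, 0, 4.18]
[0.0261, 0.0227, 0.0022] [0, 0, 4.18]
```

jog_arm --hand '[-0.35,-0.35,-0.35,-0.35,-0.35,-0.35,-0.35,-0.35,-0.35,-0.35]' --dp '[[0.0043,0.0344,0.0022],[0.0068,0.034,0.0022],[0.0092,0.0334,0.0022],[0.0117,0.0326,0.0022],[0.014,0.0317,0.0022],[0.0163,0.0306,0.0022],[0.0185,0.0293,0.0022],[0.0205,0.0279,0.0022],[0.0225,0.0263,0.0022],[0.0244,0.0246,0.0022]]' --delta_rot '[[0,0,4.18],[0,0,4.18],[0,0,4.18],[0,0,4.18],[0,0,4.18],[0,0,4.18],[0,0,4.18],[0,0,4.18],[0,0,4.18],[0,0,4.18]]'

```text
time: 21.0
eef_pos: [570.1, -233.6, 132.2]
tcp_rot: [2.979, -0.996, -0.003]
force: [0.4, 0.1, -0.1]
width: 63.2
grip_force: 0.0
```

jog_arm --hand '[-0.35,-0.35,-0.35,-0.35]' --dp '[[0.0261,0.0227,0.0022],[0,0,0],[0,0,0],[0,0,0]]' --delta_rot '[[0,0,4.18],[0,0,0],[0,0,0],[0,0,0]]'

```text
time: 21.33
eef_pos: [577.3, -265.3, 130.0]
tcp_rot: [-2.943, 1.098, 0.003]
force: [1.0, 0.2, -0.9]
width: 63.3
grip_force: 0.0
```

```bash
python3 - <<'E'
from h import *
save("w5.png",find("usb",8,("wrist","scene","side"))); plan(577,-266,2,139)
E
```

```text
wrist usb 0.59 c [ 575.  -267.2] size [17.6 52.1] long axis 138.8 z 7.8
wrist usb 0.54 c [484.  -40.4] size [13.9 11.5] long axis 54.5 z 9.8
t 21.6 at [ 577.9 -265.1  131.5] yaw -40.9 tilt [0.01 0.01] w 63.7 F [-0.7 -0.9  0.9] q7 -1.91 rows 4
[-0.0, 0.0003, 0.0324] [0, 0, 0.02]
[-0.0, 0.0003, 0.0324] [0, 0, 0.02]
[-0.0, 0.0003, 0.0324] [0, 0, 0.02]
[-0.0, 0.0003, 0.0324] [0, 0, 0.02]
```

View pics/w5.png

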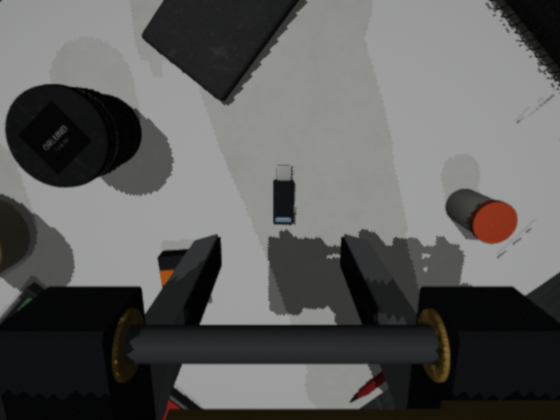

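The usb stick is at (284,195), aligned with the gripper. The lens cup (70,135) is lower than the gripper body will be, and the white can (490,215) is clear.

jog_arm --hand '[-0.35,-0.35,-0.35,-0.35,-0.35,-0.35,-0.35,-0.35]' --dp '[[0,0.002,0.02],[0,0,0.03],[0,0,0.03],[0,0,0.025],[0,0,0.013],[0,0,0.008],[0,0,0],[0,0,0]]' --delta_rot '[[0,0,0],[0,0,0],[0,0,0],[0,0,0],[0,0,0],[0,0,0],[0,0,0],[0,0,0]]'

```text
time: 22.3
eef_pos: [577.0, -267.6, 6.1]
tcp_rot: [-2.943, 1.099, -0.001]
force: [0.0, 0.0, -0.9]
width: 63.3
grip_force: 0.0
```

```bash
python3 - <<'E'
from h import *
plan(576,-266.5,2.5,139)
E
```

```text
t 22.3 at [ 577.  -267.6    6.1] yaw -41.0 tilt [ 0.04 -0.01] w 63.3 F [ 0.   0.  -0.9] q7 -1.89 rows 1
[-0.0015, -0.0001, 0.0036] [0, 0, 0.03]
```

jog_arm --hand '[-0.35,1,1,1,1,1,1,1,1,1]' --dp '[[-0.001,0,0.003],[0,0,0],[0,0,0],[0,0,0],[0,0,0],[0,0,0],[0,0,0],[0,0,0],[0,0,0],[0,0,0]]' --delta_rot '[[0,0,0],[0,0,0],[0,0,0],[0,0,0],[0,0,0],[0,0,0],[0,0,0],[0,0,0],[0,0,0],[0,0,0]]'

```text
time: 23.13
eef_pos: [575.7, -266.8, 2.3]
tcp_rot: [-2.943, 1.1, -0.0]
force: [0.0, -0.4, 1.6]
width: 17.9
grip_force: 15.0
```

jog_arm --hand '[1,1,1,1,1,1]' --dp '[[0,0,-0.015],[0,0,-0.03],[0,0,-0.03],[0,0,-0.03],[0,0,-0.02],[0,0,0]]' --delta_rot '[[0,0,0],[0,0,0],[0,0,0],[0,0,0],[0,0,0],[0,0,0]]'

```text
time: 23.63
eef_pos: [577.8, -267.7, 131.9]
tcp_rot: [-2.942, 1.1, -0.01]
force: [0.5, 0.1, 0.3]
width: 17.8
grip_force: 15.0
```

```bash
python3 - <<'E'
from h import *
plan(605.5,15.5,125,5,38)
E
```

```text
t 23.6 at [ 577.8 -267.7  131.9] yaw -41.0 tilt [ 0.34 -0.11] w 17.8 F [0.5 0.1 0.3] q7 -1.9 rows 8
[-0.0206, -0.029, 0.0009] [0, 0, -5.75]
[-0.0176, -0.0309, 0.0009] [0, 0, -5.75]
[-0.0144, -0.0325, 0.0009] [0, 0, -5.75]
[-0.0111, -0.0338, 0.0009] [0, 0, -5.75]
[-0.0076, -0.0347, 0.0009] [0, 0, -5.75]
[-0.0041, -0.0353, 0.0009] [0, 0, -5.75]
[-0.0006, -0.0356, 0.0009] [0, 0, -5.75]
[0.003, -0.0354, 0.0009] [0, 0, -5.75]
```

jog_arm --hand '[1,1,1,1,1,1,1,1,1,1]' --dp '[[-0.0206,-0.029,0.0009],[-0.0176,-0.0309,0.0009],[-0.0144,-0.0325,0.0009],[-0.0111,-0.0338,0.0009],[-0.0076,-0.0347,0.0009],[-0.0041,-0.0353,0.0009],[-0.0006,-0.0356,0.0009],[0.003,-0.0354,0.0009],[0,0,0],[0,0,0]]' --delta_rot '[[0,0,-5.75],[0,0,-5.75],[0,0,-5.75],[0,0,-5.75],[0,0,-5.75],[0,0,-5.75],[0,0,-5.75],[0,0,-5.75],[0,0,0],[0,0,0]]'

```text
time: 24.47
eef_pos: [603.1, 18.7, 119.5]
tcp_rot: [-3.137, -0.144, 0.001]
force: [-0.0, -0.5, -0.6]
width: 17.6
grip_force: 15.0
```

```bash
python3 - <<'E'
from h import *
plan(605.5,15.5,9,5)
w,d=r.capture("wrist"); s,_=r.capture("side"); save("w6.png",np.hstack([cv2.resize(w,(400,300)),cv2.resize(s,(400,300))]))
E
```

```text
t 24.5 at [603.1  18.7 119.5] yaw 5.2 tilt [-0.04  0.05] w 17.6 F [-0.  -0.5 -0.6] q7 -1.68 rows 4
[0.0005, 0.0009, 0.0276] [0, 0, 0.06]
[0.0005, 0.0009, 0.0276] [0, 0, 0.06]
[0.0005, 0.0009, 0.0276] [0, 0, 0.06]
[0.0005, 0.0009, 0.0276] [0, 0, 0.06]
```

View pics/w6.png

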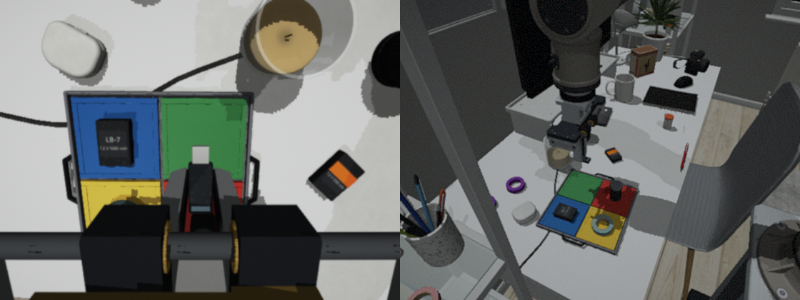

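The wrist half shows the usb held level over the green pocket (200,170). The side half shows the battery, tape and can sitting in their pockets.

jog_arm --hand '[1,1,1,1,1,1,1,1]' --dp '[[0.002,0.003,0.02],[0,0,0.03],[0,0,0.03],[0,0,0.015],[0,0,0.01],[0,0,0.004],[0,0,0],[0,0,0]]' --delta_rot '[[0,0,0],[0,0,0],[0,0,0],[0,0,0],[0,0,0],[0,0,0],[0,0,0],[0,0,0]]'

```text
time: 25.23
eef_pos: [606.0, 12.7, 11.6]
tcp_rot: [3.138, 0.135, 0.001]
force: [-0.3, -0.4, 0.3]
width: 17.9
grip_force: 15.0
```

jog_arm --hand '[1,1,1,1]' --dp '[[0,-0.002,0.001],[0,0,0.001],[0,0,0.0005],[0,0,0]]' --delta_rot '[[0,0,0],[0,0,0],[0,0,0],[0,0,0]]'

```text
time: 25.57
eef_pos: [606.1, 15.7, 9.5]
tcp_rot: [-3.138, -0.138, -0.002]
force: [-0.8, 0.7, 6.1]
width: 17.6
grip_force: 15.0
```

Contact. Release and retreat.

jog_arm --hand '[0.2,0.2,0.2,0.2,0.2,0.2,0.2,0.2,0.2,0.2]' --dp '[[0,0,0],[0,0,0],[0,0,0],[0,0,0],[0,0,-0.02],[0,0,-0.03],[0,0,-0.03],[0,0,-0.035],[0,0,-0.035],[0,0,-0.02]]' --delta_rot '[[0,0,0],[0,0,0],[0,0,0],[0,0,0],[0,0,0],[0,0,0],[0,0,0],[0,0,0],[0,0,0],[0,0,0]]'

```text
time: 26.4
eef_pos: [606.5, 15.6, 182.8]
tcp_rot: [-3.138, -0.138, -0.006]
force: [1.3, -1.3, 0.0]
width: 37.6
grip_force: 0.0
```

jog_arm --hand '[0.2,0.2,0.2,0.2,0.2,0.2,0.2]' --dp '[[-0.01,0.035,0],[-0.01,0.035,0],[-0.01,0.035,0],[-0.01,0.035,0],[0,0,0],[0,0,0],[0,0,0]]' --delta_rot '[[0,0,0],[0,0,0],[0,0,0],[0,0,0],[0,0,0],[0,0,0],[0,0,0]]'

```text
time: 26.98
eef_pos: [578.0, -126.9, 178.7]
tcp_rot: [-3.138, -0.138, -0.001]
force: [0.0, -0.0, 0.7]
width: 37.5
grip_force: 0.0
```

```bash
python3 - <<'E'
from h import *
c=("scene","side")
find("usb",14,c,(605,15)); find("tape",21,c,(497,106)); find("film_dark",58,c,(505,8)); find("battery",22,c,(597,115))
a,_=r.capture("scene"); b,_=r.capture("side"); save("fin.png",np.hstack([cv2.resize(a[120:330,160:440],(400,300)),cv2.resize(b[120:330,160:440],(400,300))]))
print(r.read_state()["time"])
E
```

```text
scene usb 0.62 c [604.9  15.8] size [52.6 22.2] long axis 4.4 z 14.5
side usb 0.66 c [606.4  15. ] size [52.5 21.1] long axis 0.9 z 15.0
scene tape 0.89 c [494.8 108.8] size [49.1 50.3] long axis 123.1 z 21.1
side tape 0.56 c [497.2 106.1] size [50.7 50.8] long axis 113.9 z 21.6
scene film_dark 0.77 c [503.3   7.8] size [32.6 34.2] long axis 177.2 z 58.5
side film_dark 0.87 c [504.6   7. ] size [32.4 32.1] long axis 55.8 z 59.4
scene battery 0.73 c [597.1 115.5] size [53.7 39.2] long axis 4.2 z 23.1
side battery 0.7 c [597.8 114.6] size [52.6 36.5] long axis 5.6 z 23.5
27.8833
```

View pics/fin.png

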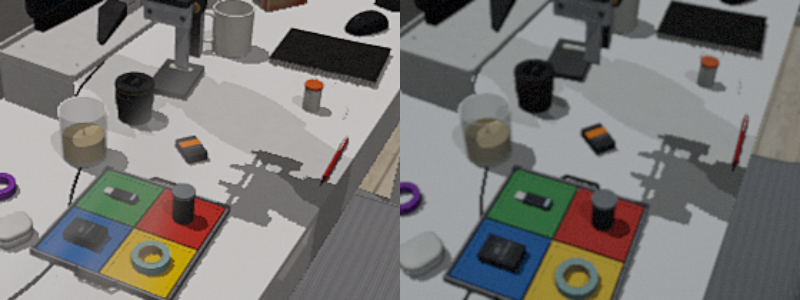

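Both views show each item in the middle of its pocket: usb (120,193), can (183,205), battery (85,235), tape (152,258). The used can and strip battery haven't moved, and the gripper is clear.

```bash
python3 -c "
from cell import r
print(r.hand_in())"
```

```text
the job is handed in; nothing more can be done
None
```

The caddy is packed in the order asked and handed in at about 28 s: film can upright in red, plain battery flat in blue, teal tape flat in yellow and usb stick flat in green, each within about 4 mm of the middle, and the used can and striped battery were left where they were.

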